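Pop the finished thermal cycler's lid at its push-push catch

ROBOT

A 6-joint arm with a two-finger parallel gripper is mounted at the origin on the work surface. World frame = base frame: x ahead of the robot, y to its left, z up, the work surface at z = 0. Lengths are in m, angles in rad, forces in N, time in s.
With the tool pointing down it reaches from about 0.325 to 0.75 m from the base axis. Payload 7.6 kg.
Tool frame: the origin (TCP) lies on the centre line of the jaws, within the pads' length; the fingertips stand 25 mm ahead of it and the grasp point (between the pads) lies 6 mm ahead of it (manip.nose_length is the distance from the TCP to the fingertips, in m); z points along the fingers, y is the line along which they close (so a half turn about z gives the same grasp; the last joint's range is limited). The gripper opens to 85 mm and grips with 20 to 120 N. Pads are 22 mm wide; open, the fingers measure 114 mm over their backs; the gripper's body (76 mm by 85 mm) begins 54 mm behind the grasp point. The pads swing forward as they close: fully open they stand 13 mm farther back than shut.
Start: joints at [-1.302, 0.052, 1.401, -0, 1.689, -0.07], TCP at [0.175, -0.495, 0.256] pointing down, gripper open.
Joint ranges: [-2.9, 2.9], [-0.91, 2.17], [0.12, 2.37], [-1.06, 4.2], [0.26, 2.73], [-2.93, 2.93]. Speed limits (rad/s): [2.57, 2.57, 3.01, 3.14, 3.14, 3.14].

INTERFACE

Orientations are given as [roll, pitch, yaw] about the fixed x, y, z axes, in that order (R = Rz(yaw) Ry(pitch) Rx(roll)).
In Python, from workcell import manip gives the robot as it stands.
- The arm moves only by the tool move_arm, never from a script. Its argument "moves" is a list that holds one entry, the list of rows, each a list of 6 numbers: the shift along the world's x, y, z in m, then the turn, a rotation vector about the world's x, y, z in rad. A call has 1 to 8 rows; each row is the pose to reach, as a shift and turn from the pose commanded when the call began; what a row does not reach only later rows make up. A row lasts 1/10 s, in which the tool goes at most 50 mm and 8.59 degrees, less where a joint would pass 70% of its speed; a pose out of reach is approached as far as the arm can. A call with a gripper value outside its range is refused whole. "fingers" is the closure, from 0 (fully open) to 1 (shut), set as the call begins (left out, the last holds). The fingers move at their own pace and stop on an object; "squeeze" is the grip in N (left out, the last holds). Time passes only in rows, so rows that repeat a pose let the fingers close. It gives the time, the measured TCP pose, the force, the opening and the grip force at its end, in the units of the state.
- manip.sense(): the state, without advancing time (a new reading comes with each control period).
- manip.get_image(name): name is "scene" or "top" or "wrist"; returns a dict with "frame" (400x640x3 uint8, red, green, blue), "z_map" (400x640 float32, m along the optical axis (not along the pixel's ray), 0 where there is no reading), "mtx" (3x3 intrinsics, pixels), "T" (4x4, takes a point from camera to world coordinates). Camera axes: x right, y up, looking along -z (the intrinsics and any distortion apply to the point x, -y, -z); pixel columns grow to the right and rows downward; lengths in m; the calibration is good to about 2 mm. A picture is of the moment at which its call begins.
- manip.hand_in(): hands the job in; it is judged then, once.
The state is a dict: "t": time; "q": joint angles; "qd": joint speeds; "joint_torque": joint torques, N m; "tool_pos": TCP position; "ee_rot": TCP orientation; "ft_force": force on the tool from outside, world axes, zero at the start; "ft_torque": the same for the moment, N m; "finger_gap": opening from 0.0 (shut) to 1.0 (fully open); "finger_force": force on a finger pad.
Only numpy, scipy, OpenCV 4.12 (cv2) and the standard library are available. Lean on these libraries where they do the work, as an engineer would, in place of code of your own. Each camera call takes 0.05 s, during which the arm holds its last target. There are 200 camera calls.

TASK

The run in the wider of the two thermal cyclers is over: press its lid down once with a fingertip on the ribbed strip at the lid's front edge until the push-push catch lets go, then take the hand away so that the lid springs up by itself, and watch for three seconds, without touching it, that it stays fully open. A second press would latch it shut again. Do not hammer on the lid, get the fingers under it or pinch it to lift it, leave the narrower cycler shut, and leave everything else on the bench where it is.

Things in the scene. Friction and masses are not known exactly. Their poses are not given: they have to be found in the camera images.
- wide: the wider thermal cycler, fixed: white housing 270 mm deep (its x), 190 mm wide (its y), grey lid on top. Origin: centre of its underside, on the bench. Its front, a sloping control panel rising from 40 to 129 mm, looks along its own -x, roughly at the robot; z is up. Closed lid: 139 mm long, 170 mm wide, 34 mm thick, flat top 156 mm above the bench. Behind the lid a hump 152 mm high.
- wide_press (a point): the place to press on the wider cycler's lid: middle of the black ribbed strip (44 mm wide, 17 mm deep, ribs 1 mm high), on the lid's flat top, 18 mm behind its front edge, midway across. It moves with the lid; its axes are the lid's: closed they equal the cycler's (z up out of the lid, -x to the front). The hinge axis lies along y, 127 mm behind it and 29 mm below the lid's top.
- wide_lid (a joint): angle of the wider cycler's lid, rad: 0 latched shut, negative pressed in, positive open (front edge up and back). At the ribs it gives at 2 to 3 N; the catch lets go 3 mm down (-0.023), a soft stop is 5 mm down (-0.039). Then, as the finger leaves, a damped spring raises it in about 1 s to its stop at 1.15 (front edge 270 mm up) and holds it; it follows a slow finger with up to 3 N.
- wide_pin (a joint): sideways position of the small catch pin hidden inside the wider cycler's latch, m: 0 in the notch (latched), near -0.0025 once the press has released it and while the lid is open, above +0.001 only while the lid is being pressed down to latch again, which any new press does once the lid has risen by 10 mm or more.
- narrow: the narrower thermal cycler, fixed to the bench: the same kind of machine, 235 mm deep, 135 mm wide, its grey lid 112 mm long and 115 mm wide, closed top 146 mm above the bench. Origin at the centre of its underside, axes as for the wider one. It stands beside the wider one, to its left or its right. Its run goes on: it stays shut.
- narrow_lid (a joint): opening angle of the narrower cycler's lid, rad: 0 latched shut, negative while pressed in, positive opening.
- rack: white rack of small capped tubes, 110 x 48 x 55 mm, loose, standing between the two cyclers; origin at the centre of its underside
- vial: amber glass vial with a white cap, 18 mm across and 51 mm high, loose, standing in front of the rack; origin at the centre of its underside
- dish: lidded glass dish, 87 mm across and 16 mm high, loose, behind the rack; origin at the centre of its underside
- jar: jar with a lid, 60 mm across and 85 mm high, loose, on the left of the cyclers; origin at the centre of its underside
- tipbox: box of pipette tips with a clear lid, 118 x 85 x 75 mm, loose, on the right of the cyclers; origin at the centre of its underside
- marker: marker pen, 137 mm long and 13 mm thick, loose, lying in front of the rack; origin under its middle
- forceps: steel forceps, 115 mm long and 7 mm thick, loose, lying on the left of the cyclers; origin under its middle
- brushes: clear beaker of brushes, 74 mm across at the rim and about 215 mm high with the brushes, loose, on the right towards the back; origin at the centre of its underside

How it is judged:
By the outcome, as a careful person would: the job done as asked, in the order asked, and still so for the second after the job is handed in, with the robot touching nothing.
It also fails if it takes over 38 s, if anything falls off the work surface, if the arm or the gripper's body presses on something with over 40 N, if the wrist force passes 120 N, or if a joint passes its speed limit or range.

## Working session

There is one attempt and no reset: what is moved stays moved. The work goes in short steps, Python scripts to look and compute and a tool call to move; the robot and the scene stay as the last step left them, time stands still between calls to the robot, and variables do not carry over. Pictures are saved under pics/ and viewed, at most 10 in all, crops included, and the job is handed in when it is done.

Besides the shell and the picture viewer there is one more tool, called after "Request:" as name(argument=value, ...), one argument or row to a line, values as JSON. move_arm: Moves the arm, as the interface text tells. Its arguments: {"type":"object","properties":{"moves":{"type":"array"},"fingers":{"type":"number"},"squeeze":{"type":"number"}},"required":["moves"]}

```bash
mkdir -p pics
python3 - <<'E'
from workcell import manip
import cv2,numpy as np
for n in("scene","top"):
    d=manip.get_image(n); cv2.imwrite(f"pics/{n}0.png",d["frame"][:,:,::-1]); np.savez(f"{n}0.npz",**d)
    print(n,d["mtx"].tolist(),d["T"].round(3).tolist(),[k for k in d])
s=manip.sense();print(s["t"],s["tool_pos"],s["ee_rot"],s["finger_gap"],manip.nose_length)
E
```

```text
scene [[452.0491884022658, 0.0, 318.9999619878762], [0.0, 452.0491884022658, 200.30714162131412], [0.0, 0.0, 1.0]] [[-0.757, -0.41, 0.51, 1.316], [0.654, -0.478, 0.586, 0.887], [0.003, 0.777, 0.63, 1.071], [0.0, 0.0, 0.0, 1.0]] ['frame', 'z_map', 'mtx', 'T']
top [[418.2430065702928, 0.0, 320.9505980515446], [0.0, 418.2430065702928, 198.70291661841262], [0.0, 0.0, 1.0]] [[0.034, 0.976, -0.215, 0.289], [-0.999, 0.033, -0.011, -0.022], [-0.004, 0.215, 0.977, 1.376], [0.0, 0.0, 0.0, 1.0]] ['frame', 'z_map', 'mtx', 'T']
0.1 [ 0.17443625 -0.4949231   0.25557167] [-3.14021117e+00 -6.40990488e-05  3.38793218e-01] 0.9994743969478321 0.025
```

View pics/scene0.png

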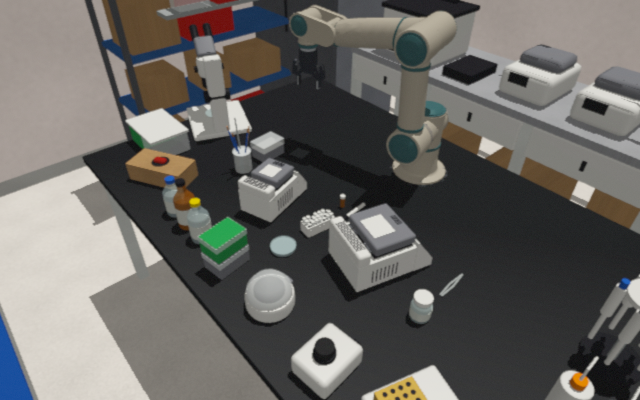

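View pics/top0.png

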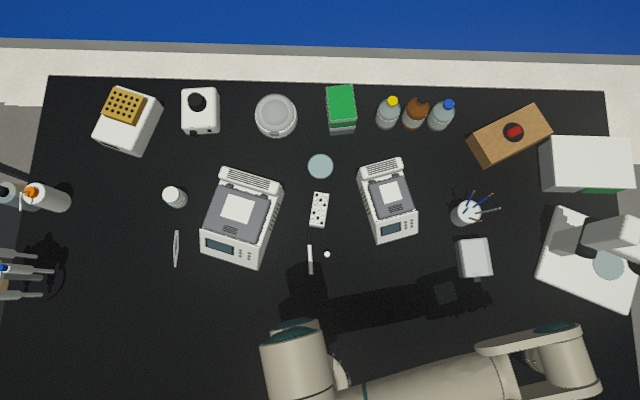

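The wide cycler is on the left in the top view (about 242,218), with its ribbed strip near (230,236). The narrow one is on the right, near (388,200). Next I'll measure the lid plane.

```bash
cat > h.py <<'E'
import numpy as np,cv2
def cloud(d):
    K,T=d["mtx"],d["T"];z=d["z_map"];v,u=np.mgrid[:z.shape[0],:z.shape[1]]
    P=np.stack([(u-K[0,2])/K[0,0]*z,-(v-K[1,2])/K[1,1]*z,-z],-1)
    return P@T[:3,:3].T+T[:3,3]
def ray(d,u,v,h):
    K,T=d["mtx"],d["T"];r=T[:3,:3]@np.array([(u-K[0,2])/K[0,0],-(v-K[1,2])/K[1,1],-1])
    return T[:3,3]+r*(h-T[2,3])/r[2]
def proj(d,p):
    K,T=d["mtx"],d["T"];c=T[:3,:3].T@(np.asarray(p)-T[:3,3])
    return K[0,2]+K[0,0]*c[0]/-c[2],K[1,2]+K[1,1]*c[1]/c[2]
E
python3 - <<'E'
from h import *
for n,c in(("top",(242,218)),("scene",(380,240))):
    d=dict(np.load(f"{n}0.npz"));P=cloud(d);f=d["frame"].astype(int)
    m=np.zeros(P.shape[:2],bool);m[c[1]-55:c[1]+55,c[0]-60:c[0]+60]=1
    grey=m&(P[...,2]>.14)&(P[...,2]<.175)&(np.abs(f[...,0]-f[...,2])<30)&(f.mean(-1)<190)
    k,l,st,ce=cv2.connectedComponentsWithStats(grey.astype(np.uint8));i=1+st[1:,4].argmax()
    X=P[l==i];h=np.median(X[:,2]);r=cv2.minAreaRect(X[:,:2].astype(np.float32));
    print(n,len(X),h,r,cv2.boxPoints(r).round(3).tolist())
    # strip: dark pixels on lid
    hull=cv2.convexHull(np.argwhere(l==i)[:,::-1].astype(np.int32));hm=cv2.fillConvexPoly(np.zeros(l.shape,np.uint8),hull,1)>0
    dk=hm&(f.mean(-1)<75)
    k,l2,st,ce=cv2.connectedComponentsWithStats(dk.astype(np.uint8))
    for j in range(1,k):
        if st[j,4]>8:print(' dark',st[j],ce[j],ray(d,*ce[j],.157).round(4))
    x,y=c; cv2.imwrite(f"pics/{n}c.png",cv2.resize(d["frame"][y-50:y+50,x-60:x+60,::-1],None,fx=6,fy=6))
E
```

```text
top 1963 0.1566204180862858 ((0.5080463290214539, 0.24311713874340057), (0.17127491533756256, 0.14403793215751648), 74.59684753417969) [[0.41600000858306885, 0.18000000715255737], [0.5550000071525574, 0.14100000262260437], [0.6000000238418579, 0.3070000112056732], [0.460999995470047, 0.3449999988079071]]
 dark [210 185   8  18  18] [213.16666667 193.5       ] [0.5623 0.3148 0.157 ]
 dark [202 212   5  13  13] [203.84615385 218.        ] [0.4871 0.3357 0.157 ]
scene 1455 0.15435048896047798 ((0.5097295641899109, 0.24377977848052979), (0.17395524680614471, 0.1410161554813385), 74.9925537109375) [[0.4189999997615814, 0.17800000309944153], [0.5550000071525574, 0.1420000046491623], [0.6000000238418579, 0.3100000023841858], [0.46399998664855957, 0.34599998593330383]]
 dark [348 217  66  37 198] [375.48989899 239.83333333] [0.5703 0.2796 0.157 ]
```

View pics/topc.png

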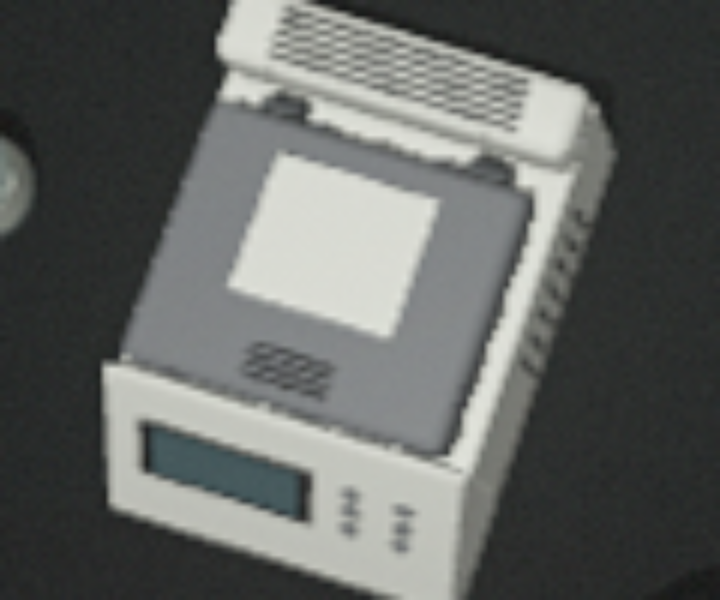

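View pics/scenec.png

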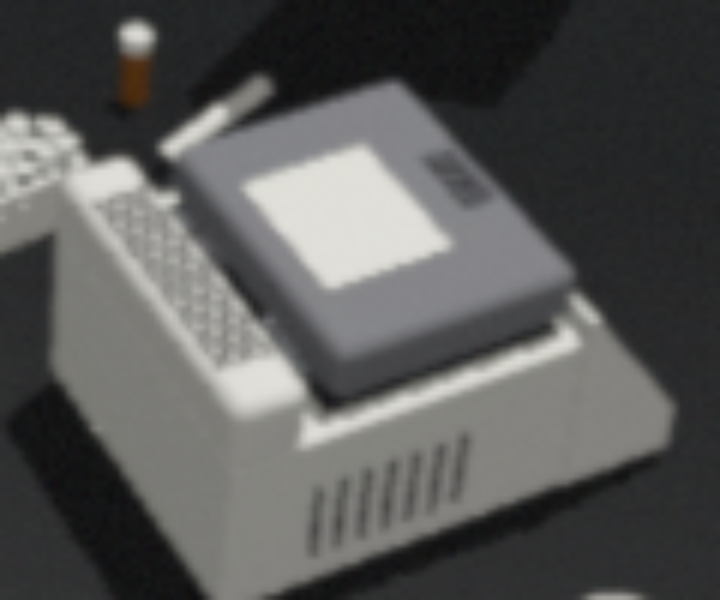

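The top and scene clouds agree: the lid centre is at about (0.508,0.243), with yaw -0.265 and top at 0.156. The strip sits near (230,230) in top and (396,220) in scene. I'll approach with the fingers shut, keeping high.

Request:
move_arm(
  moves=[
    [[0.025,0.03,0.01,0,0,0.12],[0.05,0.065,0.02,0,0,0.24],[0.08,0.1,0.03,0,0,0.36],[0.11,0.13,0.04,0,0,0.48],[0.14,0.165,0.045,0,0,0.6],[0.165,0.2,0.05,0,0,0.72],[0.19,0.23,0.055,0,0,0.84],[0.215,0.265,0.06,0,0,0.96]],
  ],
  fingers=1,
  squeeze=40,
)

```text
t: 0.9
tool_pos: [0.3902, -0.2288, 0.3162]
ee_rot: [-3.141, -0.0, 1.303]
ft_force: [0.2, -0.5, -1.1]
finger_gap: 0.001
finger_force: 0.0
```

Run:
```python
from h import *
from workcell import manip
for n,p in(("top",(230,229.8)),("scene",(396.5,220))):
    d=dict(np.load(f"{n}0.npz"));print(ray(d,*p,.157).round(4))
s=manip.sense();print(s["t"],s["tool_pos"],s["ee_rot"],s["q"],s["finger_gap"],s["ft_force"])
```

```text
[0.4546 0.2554 0.157 ]
[0.4584 0.2612 0.157 ]
0.9 [ 0.39018304 -0.22876358  0.31616711] [-3.14123382e+00 -3.19320441e-05  1.30344191e+00] [-6.11905758e-01 -1.60360010e-01  1.48722485e+00 -9.39393384e-05
  1.81507635e+00 -3.44574052e-01] 0.0008145389957772803 [ 0.23679411 -0.4861572  -1.1301777 ]
```

Request:
move_arm(
  moves=[
    [[0,0.04,0,0,0,0],[0,0.085,0,0,0,0],[0,0.13,0,0,0,0],[0,0.175,0,0,0,0],[0,0.22,0,0,0,0],[0,0.265,0,0,0,0],[0,0.31,0,0,0,0],[0.01,0.35,0,0,0,0]],
  ],
)

```text
t: 1.7
tool_pos: [0.3987, 0.1219, 0.3165]
ee_rot: [3.141, -0.0, 1.3]
ft_force: [0.4, -0.5, 0.2]
finger_gap: -0.0
finger_force: 0.0
```

Request:
move_arm(
  moves=[
    [[0.01,0.03,-0.01,0,0,0],[0.02,0.06,-0.03,0,0,0],[0.03,0.09,-0.05,0,0,0],[0.04,0.115,-0.07,0,0,0],[0.05,0.13,-0.09,0,0,0],[0.056,0.137,-0.1,0,0,0],[0.056,0.137,-0.1,0,0,0]],
  ],
)

```text
t: 2.4
tool_pos: [0.4551, 0.2568, 0.2143]
ee_rot: [-3.139, 0.003, 1.299]
ft_force: [0.3, -0.6, 0.5]
finger_gap: -0.002
finger_force: 0.0
```

Run:
```python
from h import *
from workcell import manip
s=manip.sense();print(s["t"],s["tool_pos"],s["ee_rot"],s["ft_force"])
d=manip.get_image("wrist");np.savez("w1.npz",**d)
f=d["frame"][:,:,::-1].copy();p=s["tool_pos"]
print(d["T"].round(3).tolist(),proj(d,(.456,.258,.157)),proj(d,(p[0],p[1],p[2]-.025)),proj(d,(p[0],p[1],.157)))
cv2.imwrite("pics/w1.png",f)
```

```text
2.4 [0.45513927 0.25681819 0.21430692] [-3.13874785e+00  2.69540794e-03  1.29933411e+00] [ 0.32370287 -0.61042424  0.49657423]
[[0.964, 0.251, 0.09, 0.478], [-0.267, 0.911, 0.313, 0.337], [-0.004, -0.326, 0.945, 0.331], [0.0, 0.0, 0.0, 1.0]] (np.float64(318.5418522012393), np.float64(234.3853804405508)) (np.float64(317.28253700213554), np.float64(268.30418167665005)) (np.float64(317.5745137152945), np.float64(236.7229942056685))
```

View pics/w1.png

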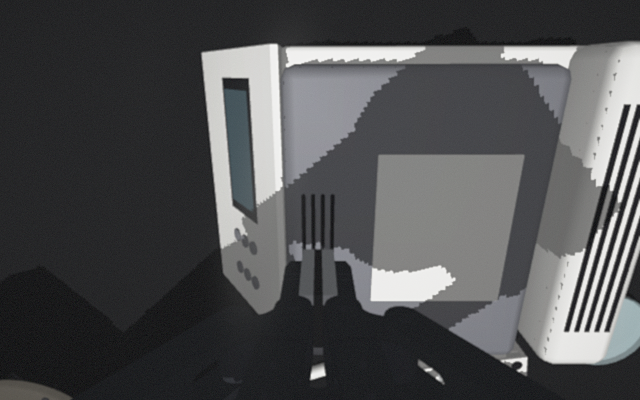

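The strip's ribs are at columns 301–336 in the wrist view, with its upper end at row 194. That puts its centre near (318,234), which matches the prediction, so the fingertip is directly above it. Descending gently.

Request:
move_arm(
  moves=[
    [[0,0.001,-0.008,0,0,0],[0,0.001,-0.016,0,0,0],[0,0.001,-0.022,0,0,0],[0,0.001,-0.026,0,0,0],[0,0.001,-0.028,0,0,0],[0,0.001,-0.028,0,0,0]],
  ],
)

```text
t: 3.05
tool_pos: [0.4554, 0.2577, 0.1881]
ee_rot: [-3.141, 0.0, 1.299]
ft_force: [-0.2, 0.2, 0.1]
finger_gap: -0.003
finger_force: 0.0
```

Request:
move_arm(
  moves=[
    [[0,0,-0.001,0,0,0],[0,0,-0.002,0,0,0],[0,0,-0.003,0,0,0],[0,0,-0.003,0,0,0]],
  ],
)

```text
t: 3.45
tool_pos: [0.4555, 0.2578, 0.1852]
ee_rot: [-3.142, 0.0, 1.299]
ft_force: [0.0, -0.8, 0.5]
finger_gap: -0.0
finger_force: 0.0
```

Request:
move_arm(
  moves=[
    [[0,0,-0.001,0,0,0],[0,0,-0.002,0,0,0],[0,0,-0.003,0,0,0],[0,0,-0.003,0,0,0]],
  ],
)

```text
t: 3.85
tool_pos: [0.4554, 0.2578, 0.1821]
ee_rot: [-3.141, 0.0, 1.299]
ft_force: [-0.5, 0.4, -0.0]
finger_gap: 0.003
finger_force: 0.0
```

Request:
move_arm(
  moves=[
    [[0,0,-0.001,0,0,0],[0,0,-0.001,0,0,0]],
  ],
)

```text
t: 4.05
tool_pos: [0.4556, 0.2579, 0.1813]
ee_rot: [3.141, -0.0, 1.299]
ft_force: [-0.8, -0.1, 0.4]
finger_gap: 0.0
finger_force: 0.0
```

Request:
move_arm(
  moves=[
    [[0,0,-0.001,0,0,0],[0,0,-0.001,0,0,0]],
  ],
)

```text
t: 4.25
tool_pos: [0.4555, 0.2579, 0.1806]
ee_rot: [3.142, -0.0, 1.299]
ft_force: [-1.9, 0.3, 2.8]
finger_gap: -0.002
finger_force: 1.3
```

Request:
move_arm(
  moves=[
    [[0,0,-0.001,0,0,0],[0,0,-0.002,0,0,0],[0,0,-0.002,0,0,0]],
  ],
)

```text
t: 4.55
tool_pos: [0.4554, 0.258, 0.1782]
ee_rot: [-3.141, -0.0, 1.299]
ft_force: [-2.8, 0.9, 2.8]
finger_gap: -0.004
finger_force: 1.5
```

Request:
move_arm(
  moves=[
    [[0,0,-0.001,0,0,0],[0,0,-0.0015,0,0,0],[0,0,-0.0015,0,0,0]],
  ],
)

```text
t: 4.85
tool_pos: [0.4555, 0.258, 0.1767]
ee_rot: [-3.142, -0.0, 1.299]
ft_force: [-2.8, 1.0, 3.2]
finger_gap: 0.002
finger_force: 1.6
```

Request:
move_arm(
  moves=[
    [[0,0,-0.001,0,0,0],[0,0,-0.001,0,0,0]],
  ],
)

```text
t: 5.05
tool_pos: [0.4556, 0.2579, 0.1761]
ee_rot: [3.141, -0.0, 1.299]
ft_force: [-2.9, -0.1, 4.7]
finger_gap: 0.005
finger_force: 2.3
```

The force is rising at the soft stop, about 5 mm down, so the catch is past release. Leaving quickly: up first, then up and away to the front.

Request:
move_arm(
  moves=[
    [[0,0,0.045,0,0,0],[-0.015,0.004,0.09,0,0,0],[-0.05,0.01,0.12,0,0,0],[-0.09,0.02,0.145,0,0,0],[-0.11,-0.02,0.155,0,0,0],[-0.11,-0.06,0.16,0,0,0],[-0.11,-0.1,0.16,0,0,0],[-0.11,-0.14,0.16,0,0,0]],
  ],
)

```text
t: 5.85
tool_pos: [0.3453, 0.1164, 0.3357]
ee_rot: [3.14, 0.0, 1.299]
ft_force: [0.7, -0.9, -0.0]
finger_gap: 0.001
finger_force: 0.0
```

Request:
move_arm(
  moves=[
    [[0,-0.04,0,0,0,0],[0,-0.08,0,0,0,0],[0,-0.12,0,0,0,0],[0,-0.12,0,0,0,0],[0,-0.12,0,0,0,0],[0,-0.12,0,0,0,0],[0,-0.12,0,0,0,0],[0,-0.12,0,0,0,0]],
  ],
)

```text
t: 6.65
tool_pos: [0.3456, -0.0013, 0.3358]
ee_rot: [3.142, 0.0, 1.301]
ft_force: [0.9, 0.2, -0.1]
finger_gap: -0.001
finger_force: 0.0
```

Run:
```python
from h import *
from workcell import manip
d=manip.get_image("scene");cv2.imwrite("pics/s2.png",d["frame"][:,:,::-1]);np.savez("s2.npz",**d)
P=cloud(d)[180:300,320:440].reshape(-1,3);P=P[(P[:,0]>.4)&(P[:,0]<.75)&(P[:,1]>.1)&(P[:,1]<.4)];print(np.percentile(P[:,2],[50,90,97,99.5]))
```

```text
[0.09900419 0.23063052 0.26249565 0.26740522]
```

View pics/s2.png

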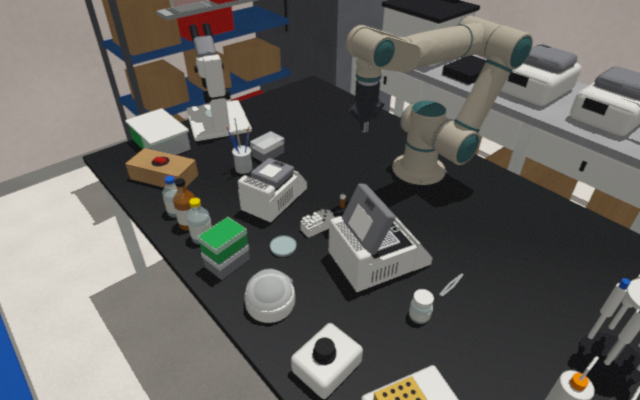

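The wide lid is up, around (370,218), with its top edge at about 0.267 m. The narrow one is shut and the other things haven't moved. Now watching for more than 3 s.

Request:
move_arm(
  moves=[
    [[0,0,0,0,0,0],[0,0,0,0,0,0],[0,0,0,0,0,0],[0,0,0,0,0,0],[0,0,0,0,0,0],[0,0,0,0,0,0],[0,0,0,0,0,0],[0,0,0,0,0,0]],
  ],
)

```text
t: 7.5
tool_pos: [0.3455, -0.0022, 0.3358]
ee_rot: [3.142, 0.0, 1.299]
ft_force: [-0.1, 0.1, -0.2]
finger_gap: 0.002
finger_force: 0.0
```

Request:
move_arm(
  moves=[
    [[0,0,0,0,0,0],[0,0,0,0,0,0],[0,0,0,0,0,0],[0,0,0,0,0,0],[0,0,0,0,0,0],[0,0,0,0,0,0],[0,0,0,0,0,0],[0,0,0,0,0,0]],
  ],
)

```text
t: 8.3
tool_pos: [0.3455, -0.0022, 0.3358]
ee_rot: [3.141, 0.0, 1.299]
ft_force: [-0.1, -0.2, 1.0]
finger_gap: -0.003
finger_force: 0.0
```

Request:
move_arm(
  moves=[
    [[0,0,0,0,0,0],[0,0,0,0,0,0],[0,0,0,0,0,0],[0,0,0,0,0,0],[0,0,0,0,0,0],[0,0,0,0,0,0],[0,0,0,0,0,0],[0,0,0,0,0,0]],
  ],
)

```text
t: 9.1
tool_pos: [0.3455, -0.0022, 0.3358]
ee_rot: [3.141, -0.0, 1.299]
ft_force: [-0.3, -0.1, -0.5]
finger_gap: 0.002
finger_force: 0.0
```

Request:
move_arm(
  moves=[
    [[0,0,0,0,0,0],[0,0,0,0,0,0],[0,0,0,0,0,0],[0,0,0,0,0,0],[0,0,0,0,0,0],[0,0,0,0,0,0],[0,0,0,0,0,0],[0,0,0,0,0,0]],
  ],
)

```text
t: 9.9
tool_pos: [0.3455, -0.0022, 0.3358]
ee_rot: [3.141, -0.0, 1.299]
ft_force: [0.2, 0.2, -0.1]
finger_gap: -0.001
finger_force: 0.0
```

Request:
move_arm(
  moves=[
    [[0,0,0,0,0,0],[0,0,0,0,0,0],[0,0,0,0,0,0],[0,0,0,0,0,0],[0,0,0,0,0,0],[0,0,0,0,0,0]],
  ],
)

```text
t: 10.5
tool_pos: [0.3455, -0.0022, 0.3358]
ee_rot: [3.142, -0.0, 1.299]
ft_force: [-0.2, 1.0, 0.2]
finger_gap: -0.003
finger_force: 0.0
```

Run:
```python
from h import *
from workcell import manip
d=manip.get_image("scene");o=np.load("s2.npz")
P=cloud(d)[180:300,320:440].reshape(-1,3);P=P[(P[:,0]>.4)&(P[:,0]<.75)&(P[:,1]>.1)&(P[:,1]<.4)];h=np.percentile(P[:,2],99.5)
df=np.abs(d["frame"].astype(int)-o["frame"]).max(-1)>60
print(manip.sense()["t"],h,df.sum())
if h>.262: print(manip.hand_in())
```

```text
10.55 0.267636824170393 0
the job is handed in; nothing more can be done
None
```

I pressed the wider cycler's lid once; it sprang fully open and was still open, untouched, in a second picture 3.9 s later, with the narrower cycler shut and nothing else moved, and the job is handed in.

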